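Fit the tote's stop plate and hold its gate open

TASK

Take the aluminium stop plate out of its grooved timber, slide it down into the slot of the tote's cross partition until it sits fully home on the floor, and let go of it. Then squeeze the ears of the hinge-side catch fully together between the fingers, after it those of the free-end catch, and swing the gate by its post past the detent until it stands wide open, about square to the tote's front. Finish while still holding the gate there, as its spring pulls it back; leave the rings, tools and other bystanders where they are.

Things in the scene. Friction and masses are not known exactly. Their poses are not given: they have to be found in the camera images.
- tote: Steel tote fixed to the table, elsewhere each time; 250 mm wide (y), open on top, walls 90 mm high. Origin at table height, middle of the front; x points into the tote, away from the robot; y left seen from the robot. Front: the gate, panel x -12 to -4 mm. Crossbar over it, x 0 to 20 mm, top 100 mm high, bears two catches. Partition at x 80 mm; its open middle takes the stop plate.
- slot (a point): Point on the tote's floor, 6 mm above the table, amid the plate's slot (tote x 80 mm, y 0); axes as the tote. The slot runs along y, open on top: at each end, |y| 50 to 64 mm, two cheeks 11 mm apart to 80 mm above this point, flared to about 20 mm apart at 90 mm. Home, the plate stands on the floor, its origin at this point.
- plate: Stop plate: plain aluminium slab 8 mm thick (its x), 120 mm wide (y), 115 mm high (z), about 0.3 kg. Origin at the middle of its lower edge. At the start it stands upright and loose in the groove of the timber. Either face may go to the front.
- timber: Dark timber block 70 (x) x 160 (y) x 45 mm high, fixed, elsewhere each time. Origin at the middle of its underside. A groove 10 mm wide, 25 mm deep runs along its y; the plate stands in it, lower edge 20 mm above the table, its upper 90 mm clear above the timber.
- catch_hinge (a joint): Moving ear of the hinge-side (left seen from the robot) catch: 0 latched, its tongue before a lug of the gate; 0.014 m fully squeezed; the lug is free from 0.011 m on. It slides to tote -y, towards the fixed ear, resists with 3 N and stays where left. Ear 20 (tote x) x 6 (y) mm, 118 to 158 mm high; below it a foot and tongue reach to tote x -24 mm.
- ear_hinge: Fixed ear of the hinge-side (left seen from the robot) catch: aluminium, 20 (x) x 6 (y) x 58 mm high, top 158 mm above the table; origin at the middle of its foot, on the crossbar; axes as the tote. It does not move.
- catch_hinge_mid (a point): Fixed point midway between the ears of the hinge-side (left seen from the robot) catch as latched, level with their tops, 158 mm above the table (tote x 10, y 55 mm). Over their outer faces the ears measure 48 mm along tote y latched, 34 mm squeezed. Only one ear moves, so the squeezed pair's middle lies 7 mm to tote -y of this point.
- catch_free (a joint): Moving ear of the free-end (right seen from the robot) catch: 0 latched, its tongue before a lug of the gate; 0.014 m fully squeezed; the lug is free from 0.011 m on. It slides to tote -y, towards the fixed ear, resists with 3 N and stays where left. Ear 20 (tote x) x 6 (y) mm, 118 to 158 mm high; below it a foot and tongue reach to tote x -24 mm.
- ear_free: Fixed ear of the free-end (right seen from the robot) catch: aluminium, 20 (x) x 6 (y) x 58 mm high, top 158 mm above the table; origin at the middle of its foot, on the crossbar; axes as the tote. It does not move.
- catch_free_mid (a point): Fixed point midway between the ears of the free-end (right seen from the robot) catch as latched, level with their tops, 158 mm above the table (tote x 10, y -55 mm). Over their outer faces the ears measure 48 mm along tote y latched, 34 mm squeezed. Only one ear moves, so the squeezed pair's middle lies 7 mm to tote -y of this point.
- gate (a joint): Gate angle: 0 shut, 1.57 square to the front, stop at 1.7 rad. It opens towards the robot about the upright hinge at its left end, clockwise from above. A spring pulls it shut (0.05 N m shut, 0.3 wide). A sprung detent resists from 0.35 to 0.6 rad (about 5 N at the post); let go wide open, it falls back to 0.7 rad or less. Panel 212 x 8 mm, 30 to 85 mm high, two lugs on top to 113 mm.
- hinge (a point): Fixed point on the gate's upright hinge axis, 100 mm above the table (tote x -8, y 110 mm).
- post (a point): Top of the gate's handle, moves with the gate: round upright post 16 mm across, top 158 mm above the table, on a bracket 47 mm in front of the panel's middle plane; clear all round from 80 mm up. Gate shut: tote x -55, y 0, so 110 mm along the gate from the hinge and 120 mm from its axis.
- ring_front: Bystander: small bearing ring, 42 mm across, 14 mm high, lying in the front bay.
- ring_rear: Bystander: bearing ring, 60 mm across, 18 mm high, lying in the rear bay.
- wrench: Bystander: steel open-ended spanner lying on the table.
- scraper: Bystander: filling knife with a yellow handle, lying on the table.
- collar: Bystander: dark steel collar, 60 mm across, 25 mm high.
- tin: Bystander: small closed tin, 70 mm across, 90 mm high.
- stub: Bystander: flanged shaft stub, flange 76 mm across, 75 mm high.
Not all that is in view belongs to the job. There is more than one size of the plate; the one meant has the size given above.

How it is judged:
By the outcome, as a careful person would: the job done as asked, in the order asked, and still so for the second after the job is handed in, while the arm keeps its last pose, push and grip.
It also fails if it takes over 72 s, if anything falls off the work surface, if the arm or the gripper's body presses on something with over 40 N, if the wrist force passes 120 N, or if a joint passes its speed limit or range.

ROBOT

A 7-joint arm with a two-finger parallel gripper is mounted at the origin on the work surface. World frame = base frame: x ahead of the robot, y to its left, z up, the work surface at z = 0. Lengths are in m, angles in degrees, forces in N, time in s.
With the tool pointing down it reaches from about 0.425 to 0.875 m from the base axis. Payload 4.7 kg.
Tool frame: the origin (TCP) lies on the centre line of the jaws, within the pads' length; the fingertips stand 8 mm ahead of it and the grasp point (between the pads) lies 11 mm behind it; z points along the fingers, y is the direction in which the jaws open and shut (so a half turn about z gives the same grasp; the last joint's range is limited). The gripper opens to 87 mm and grips with 3 to 60 N. Pads are 19 mm wide; open, the fingers measure 117 mm over their backs; the gripper's body (75 mm by 190 mm) begins 51 mm behind the grasp point.
Start: joints at [-70.812, 18.392, -4.016, 83.108, 1.295, 78.541, -3.26], TCP at [0.205, 0.617, 0.2] pointing down, gripper open.
Joint ranges: [-163.93, 163.93], [-17.29, 119.83], [-79.2, 71.16], [3.27, 140.29], [-89.18, 269.18], [5.43, 117.66], [-154.24, 154.24]. Speed limits (degrees/s): [147.25, 147.25, 180, 180, 180, 180, 180].

INTERFACE

Orientations are given as [roll, pitch, yaw] about the fixed x, y, z axes, in that order (R = Rz(yaw) Ry(pitch) Rx(roll)).
In Python, from cell import env gives the robot as it stands. The module is installed in compiled form; this text tells all that it offers.
- The arm moves only by the tool move_arm, never from a script. Its argument "steps" is a list of rows, each a list of 2 entries, a list of its own where there are three numbers: the shift along the tool's x, y, z in m, then the turn about the tool's z in rad. A call has 1 to 20 rows; each row is the pose to reach, as a shift and turn from the pose commanded when the call began, along the tool's axes at that moment; what a row does not reach only later rows make up. A row lasts 1/8 s, in which the tool goes at most 62.5 mm and 10.7 degrees, less where a joint would pass 70% of its speed; a pose out of reach is approached as far as the arm can. A call with a gripper value outside its range is refused whole. "hand" is the closure, from -1 (fully open) to 1 (shut), set as the call begins (left out, the last holds). The fingers move at their own pace and stop on an object; "squeeze" is the grip in N (left out, the last holds). Time passes only in rows, so rows that repeat a pose let the fingers close. It gives the time, the measured TCP pose, the force and the opening at its end, in the units of the state.
- env.get_obs(): the state, without advancing time (a new reading comes with each control period).
- env.read_camera(name): name is "scene" or "top" or "wrist"; returns (picture, depth): 400x640x3 uint8, red, green, blue; 400x640 float32, m along the optical axis (not along the pixel's ray), 0 where there is no reading.
- env.calibration(name): a dict with "intrinsics" (3x3 intrinsics, pixels), "position" and "orientation" of the camera in the world; the wrist camera has in their place "mount" (4x4, takes a point from camera to tool coordinates, whose origin is the TCP and whose axes are the flange's). Camera axes: x right, y up, looking along -z (the intrinsics and any distortion apply to the point x, -y, -z); pixel columns grow to the right and rows downward; lengths in m; the calibration is good to about 2 mm. A picture is of the moment at which its call begins: read the wrist's pose just before it. calibration takes no time and is no camera call.
- env.sign_off(): hands the job in, once; it reports no verdict.
Trained networks look in the newest picture that a camera, given by its name, has taken for a name from the list of things; names that differ only in an ending like _2 or _b are one class to them, and where a whole thing is asked for, a point or a joint stands for the part that bears it (a point fixed in the world has none). Each returns a list of dicts, best first, with "conf" (0 to 1); they miss things now and then, are a little off and sometimes report something else, mostly with a low value. They report only what shows in the picture. A call takes as long as a camera call. They do not tell look-alikes from the thing itself.
- env.cut_out(camera, query): "region" (400x640 bool, what is visible of it) and "uv" ([column, row] in pixels, amid what is visible of it).
The state is a dict: "time_s": time; "qpos": joint angles; "joint_velocities": joint speeds; "effort": joint torques, N m; "tool_pos": TCP position; "tool_rot": TCP orientation; "force": force on the tool from outside, world axes, zero at the start; "wrist_torque": the same for the moment, N m; "grip_width": finger opening in m.
Only numpy, scipy, OpenCV 4.12 (cv2) and the standard library are available. Lean on these libraries where they do the work, as an engineer would, in place of code of your own. Each camera call takes 0.05 s, during which the arm holds its last target. There are 200 camera calls.

## Working session

There is one attempt and no reset: what is moved stays moved. The work goes in short steps, Python scripts to look and compute and a tool call to move; the robot and the scene stay as the last step left them, time stands still between calls to the robot, and variables do not carry over. Pictures are saved under pics/ and viewed, about 8 in all and at most 12, crops included, and the job is handed in when it is done.

Besides the shell and the picture viewer there is one more tool, called after "Request:" in YAML: its name, and indented under it one key for each argument. move_arm: Moves the arm, as the interface text tells. Its arguments: {"type":"object","properties":{"steps":{"type":"array"},"hand":{"type":"number"},"squeeze":{"type":"number"}},"required":["steps"]}

```bash
mkdir -p pics; cat > h.py <<'E'
import numpy as np, cv2
from cell import env
from scipy.spatial.transform import Rotation as R
def Rm(o):
    o=np.array(o,float)
    return o if o.shape==(3,3) else R.from_euler('xyz',o,degrees=True).as_matrix()
def cam(name):
    s=env.get_obs(); c=env.calibration(name)
    im,d=env.read_camera(name)
    K=np.array(c['intrinsics'])
    if 'mount' in c:
        T=np.eye(4);T[:3,:3]=Rm(s['tool_rot']);T[:3,3]=s['tool_pos'];T=T@np.array(c['mount'])
    else:
        T=np.eye(4);T[:3,:3]=Rm(c['orientation']);T[:3,3]=c['position']
    return im,d,K,T
def cloud(d,K,T):
    v,u=np.mgrid[:d.shape[0],:d.shape[1]]
    P=np.stack([(u-K[0,2])/K[0,0]*d,-(v-K[1,2])/K[1,1]*d,-d],-1)
    return P@T[:3,:3].T+T[:3,3]
def save(im,n): cv2.imwrite('pics/'+n,im[...,::-1])
E
python3 - <<'E'
from h import *
for k,v in env.get_obs().items(): print(k,v)
for n in ('scene','top','wrist'): print(n,env.calibration(n))
a=[]
for n in ('scene','top'):
    im,d,K,T=cam(n); save(im,n+'0.png'); np.savez(n+'0.npz',im=im,d=d,K=K,T=T)
    for q in ('tote','plate','timber'):
        for r in env.cut_out(n,q)[:3]:
            P=cloud(d,K,T)[r['region']&(d>0)]
            print(n,q,round(r['conf'],2),r['uv'],np.median(P,0).round(3),P.min(0).round(3),P.max(0).round(3))
E
```

```text
time_s 0.0
qpos [-70.81196014  18.44058563  -4.01727892  83.17530351   1.29459829
  78.53982106  -3.25853928]
joint_velocities [ 0.06238255 -0.06348513 -0.01220975 -0.03936978  0.06417215  0.00537076
 -0.02210975]
effort [-2.98444538e-04 -4.91285133e+01 -4.04126253e-01 -3.12529850e+01
 -6.40522619e-02  4.37783904e-02  1.68005549e-04]
tool_pos [0.20480011 0.6162653  0.19934097]
tool_rot [-1.79889518e+02  4.75937657e-03  1.61624762e+02]
force [ 0.18981368 -0.77864896  0.8289655 ]
wrist_torque [-0.03785135 -0.00522132  0.01151237]
grip_width 0.08701745022869606
scene {'intrinsics': array([[378.35080976,   0.        , 321.29278522],
       [  0.        , 378.35080976, 201.50559272],
       [  0.        ,   0.        ,   1.        ]]), 'position': array([0.957497  , 0.35890002, 0.98480523]), 'orientation': array([ 33.59302106,   0.75683666, 127.26062033])}
top {'intrinsics': array([[403.06158926,   0.        , 321.73225997],
       [  0.        , 403.06158926, 196.57819035],
       [  0.        ,   0.        ,   1.        ]]), 'position': array([ 0.36761462, -0.00160596,  1.16744102]), 'o
[... 785 characters left out ...]
8  0.14 ]
scene plate 0.66 [217.5, 129.9] [ 0.459 -0.466  0.088] [ 0.331 -0.665 -0.006] [ 0.523 -0.333  0.159]
scene timber 0.77 [247.2, 184.1] [ 0.546 -0.251  0.043] [ 0.465 -0.401 -0.005] [ 0.563 -0.201  0.078]
top tote 0.71 [288.0, 149.1] [0.657 0.093 0.029] [ 0.522 -0.049 -0.007] [0.761 0.221 0.161]
top plate 0.89 [497.5, 223.2] [ 0.453 -0.454  0.15 ] [ 0.43  -0.621 -0.004] [ 0.498 -0.391  0.157]
top plate 0.7 [433.1, 152.7] [ 0.643 -0.325  0.046] [ 0.624 -0.386 -0.004] [ 0.66  -0.288  0.081]
top plate 0.59 [424.3, 196.1] [ 0.522 -0.276  0.115] [ 0.521 -0.35   0.018] [ 0.544 -0.22   0.139]
top timber 0.86 [416.9, 199.2] [ 0.514 -0.276  0.044] [ 0.49  -0.38  -0.004] [ 0.564 -0.205  0.135]
```

View pics/scene0.png

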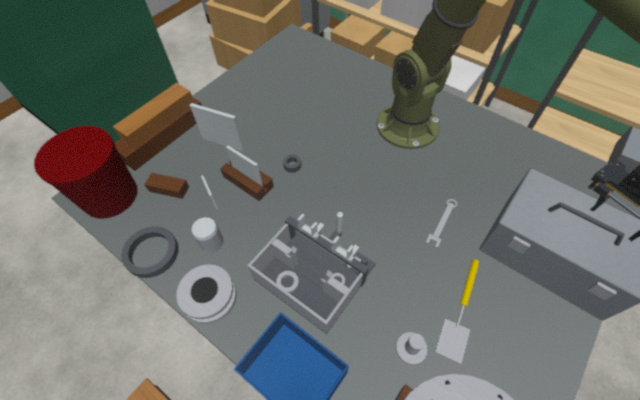

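View pics/top0.png

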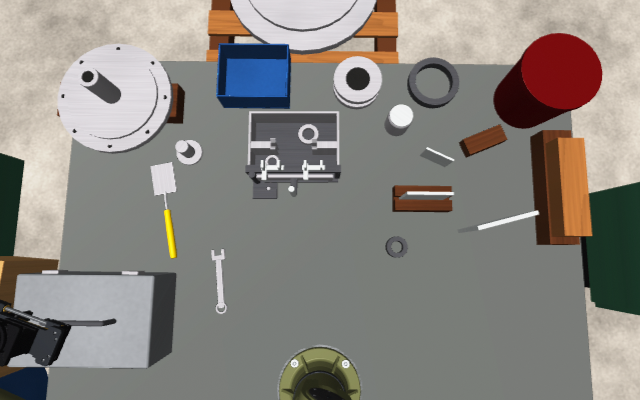

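```bash
python3 - <<'E'
from h import *
for n in ('scene','top'):
    f=np.load(n+'0.npz'); P=cloud(f['d'],f['K'],f['T']); ok=f['d']>0
    def sel(x0,x1,y0,y1,z0,z1):
        return P[ok&(P[...,0]>x0)&(P[...,0]<x1)&(P[...,1]>y0)&(P[...,1]<y1)&(P[...,2]>z0)&(P[...,2]<z1)]
    def rect(name,Q):
        if len(Q)<5: print(n,name,len(Q));return
        (c,s,a)=cv2.minAreaRect(Q[:,:2].astype(np.float32)); print(n,name,len(Q),np.round(c,4),np.round(s,4),round(a,1),np.median(Q[:,2]).round(4))
    rect('table',sel(.3,.4,-.1,.1,-.02,.02))
    rect('plate',sel(.45,.6,-.36,-.2,.10,.16))
    rect('timber',sel(.45,.6,-.4,-.17,.038,.052))
    rect('tote',sel(.45,.8,-.1,.25,.075,.2))
    rect('totehi',sel(.45,.8,-.1,.25,.145,.2))
    Q=sel(.45,.8,-.1,.25,.145,.2)
    print(Q[np.argsort(Q[:,1])].round(3)[::6].tolist())
    im=f['im']
im=np.load('top0.npz')['im'][95:215,225:365]; save(cv2.resize(im,None,fx=5.5,fy=4.9,interpolation=2),'c.png')
E
```

```text
scene table 1591 [0.35 0.  ] [0.1999 0.0999] 90.0 0.0011
scene plate 285 [ 0.5262 -0.2795] [0.01   0.1205] 0.2 0.1261
scene timber 604 [ 0.5251 -0.2832] [0.1634 0.0728] 89.7 0.0457
scene tote 2732 [0.6611 0.0789] [0.2586 0.2766] 89.2 0.0928
scene totehi 183 [0.5642 0.0792] [0.0826 0.1589] 0.9 0.1573
[[0.602, 0.0, 0.157], [0.593, 0.002, 0.156], [0.598, 0.004, 0.16], [0.594, 0.006, 0.147], [0.586, 0.006, 0.151], [0.604, 0.007, 0.146], [0.596, 0.007, 0.146], [0.6, 0.043, 0.157], [0.602, 0.045, 0.157], [0.587, 0.047, 0.158], [0.584, 0.048, 0.156], [0.589, 0.048, 0.158], [0.533, 0.073, 0.158], [0.537, 0.076, 0.15], [0.523, 0.078, 0.159], [0.526, 0.081, 0.161], [0.534, 0.083, 0.158], [0.526, 0.084, 0.159], [0.53, 0.087, 0.157], [0.599, 0.111, 0.158], [0.583, 0.112, 0.157], [0.598, 0.114, 0.16], [0.605, 0.116, 0.157], [0.597, 0.117, 0.152], [0.59, 0.117, 0.161], [0.598, 0.153, 0.159], [0.592, 0.155, 0.162], [0.59, 0.156, 0.16], [0.596, 0.157, 0.161], [0.597, 0.159, 0.146], [0.589, 0.159, 0.15]]
top table 2458 [0.3499 0.0007] [0.0994 0.1985] 0.5 -0.001
top plate 227 [ 0.5257 -0.2807] [0.1195 0.0094] 89.5 0.1328
top timber 1030 [ 0.5255 -0.2856] [0.1616 0.0704] 89.3 0.044
top tote 2279 [0.6631 0.0969] [0.284 0.288] 2.1 0.0902
top totehi 115 [0.5635 0.0784] [0.0815 0.154 ] 0.9 0.1564
[[0.585, 0.002, 0.16], [0.601, 0.002, 0.159], [0.599, 0.005, 0.158], [0.601, 0.043, 0.159], [0.585, 0.043, 0.147], [0.601, 0.046, 0.158], [0.531, 0.072, 0.157], [0.531, 0.075, 0.157], [0.526, 0.077, 0.156], [0.531, 0.08, 0.155], [0.526, 0.082, 0.156], [0.596, 0.11, 0.155], [0.587, 0.112, 0.158], [0.595, 0.112, 0.157], [0.595, 0.114, 0.159], [0.589, 0.152, 0.148], [0.597, 0.152, 0.147], [0.584, 0.153, 0.157], [0.589, 0.155, 0.158], [0.6, 0.156, 0.156]]
```

View pics/c.png

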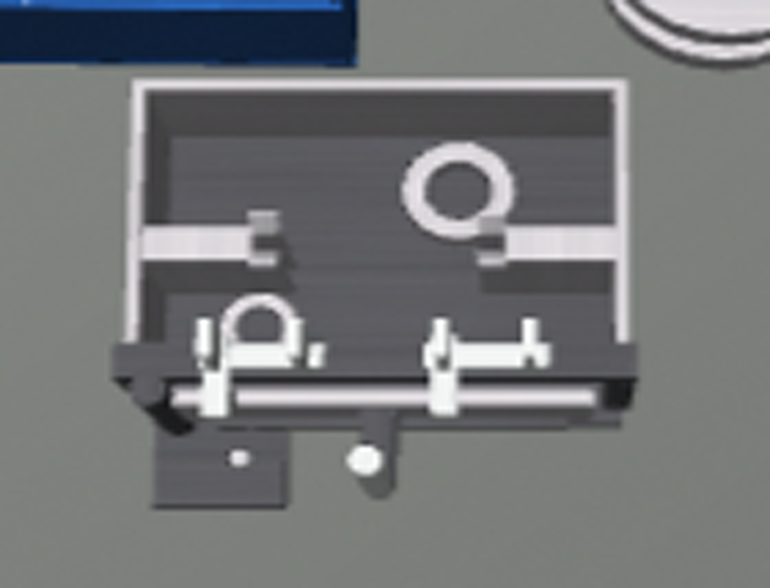

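```bash
cat >> h.py <<'E'
def rel(wps,start=None):
    """world waypoints (x,y,z,yaw) -> shift in tool axes, turn about tool z, rows needed"""
    s=env.get_obs(); p=np.array(s['tool_pos']);r=s['tool_rot'] 
    M=Rm(r); y0=r[2]
    if start is not None: p=np.array(start[:3]);y0=start[3];M=R.from_euler('xyz',[180,0,y0],degrees=True).as_matrix()
    for w in wps:
        d=(np.array(w[:3])-p)@M; t=-((w[3]-y0+180)%360-180)
        print(w,'->',d.round(4).tolist(),np.radians(t).round(3))
E
python3 - <<'E'
from h import *
rel([(.25,.58,.36,150),(.5,.25,.36,115),(.53,0,.36,95),(.526,-.28,.3,90)],(.205,.617,.2,161.6))
E
```

```text
(0.25, 0.58, 0.36, 150) -> [-0.0544, -0.0209, -0.16] 0.202
(0.5, 0.25, 0.36, 115) -> [-0.3958, -0.2551, -0.16] 0.813
(0.53, 0, 0.36, 95) -> [-0.5031, -0.4829, -0.16] 1.162
(0.526, -0.28, 0.3, 90) -> [-0.5877, -0.7498, -0.1] 1.25
```

Request:
move_arm:
  steps:
    - [[-0.054,-0.021,-0.16],0.2]
    - [[-0.054,-0.021,-0.16],0.2]
    - [[-0.054,-0.021,-0.16],0.2]
    - [[-0.396,-0.255,-0.16],0.81]
    - [[-0.396,-0.255,-0.16],0.81]
    - [[-0.396,-0.255,-0.16],0.81]
    - [[-0.396,-0.255,-0.16],0.81]
    - [[-0.396,-0.255,-0.16],0.81]
    - [[-0.396,-0.255,-0.16],0.81]
    - [[-0.503,-0.483,-0.16],1.16]
    - [[-0.503,-0.483,-0.16],1.16]
    - [[-0.503,-0.483,-0.16],1.16]
    - [[-0.503,-0.483,-0.16],1.16]
    - [[-0.588,-0.75,-0.1],1.25]
    - [[-0.588,-0.75,-0.1],1.25]
    - [[-0.588,-0.75,-0.1],1.25]
    - [[-0.588,-0.75,-0.1],1.25]
    - [[-0.588,-0.75,-0.1],1.25]
    - [[-0.588,-0.75,-0.1],1.25]
  hand: -1
  squeeze: 30

```text
time_s: 2.78
tool_pos: [0.5239, -0.2858, 0.2997]
tool_rot: [-179.9, 0.1, 89.5]
force: [0.1, 1.0, 0.7]
grip_width: 0.087
```

```bash
python3 - <<'E'
from h import *
im,d,K,T=cam('wrist'); save(im,'w1.png'); P=cloud(d,K,T); ok=d>0
s=env.get_obs(); print(s['tool_pos'],s['tool_rot'],s['qpos'].round(1))
def rect(name,x0,x1,y0,y1,z0,z1):
    Q=P[ok&(P[...,0]>x0)&(P[...,0]<x1)&(P[...,1]>y0)&(P[...,1]<y1)&(P[...,2]>z0)&(P[...,2]<z1)]
    c,sz,a=cv2.minAreaRect(Q[:,:2].astype(np.float32)); print(name,len(Q),np.round(c,4),np.round(sz,4),round(a,1),np.median(Q[:,2]).round(4),np.median(Q[:,:2],0).round(4)); return Q
rect('table',.45,.6,-.4,-.15,-.02,.02)
rect('platetop',.49,.56,-.36,-.2,.128,.145)
rect('plate',.49,.56,-.36,-.2,.08,.128)
rect('timber',.45,.6,-.4,-.17,.038,.052)
E
```

```text
[ 0.52481832 -0.28409961  0.29976163] [-1.79910334e+02  8.64092323e-02  8.96464759e+01] [-13.1  12.7  46.9  83.2  -9.1  88.1  33.1]
table 11519 [ 0.525 -0.275] [0.25 0.15] 90.0 -0.0013 [ 0.5242 -0.2327]
platetop 813 [ 0.5255 -0.2833] [0.1192 0.0075] 89.8 0.1336 [ 0.5259 -0.2765]
plate 12 [ 0.5259 -0.2231] [0.0001 0.0074] 89.6 0.1222 [ 0.5265 -0.2231]
timber 5311 [ 0.5257 -0.2878] [0.1603 0.0702] 90.0 0.0437 [ 0.5205 -0.2821]
```

View pics/w1.png

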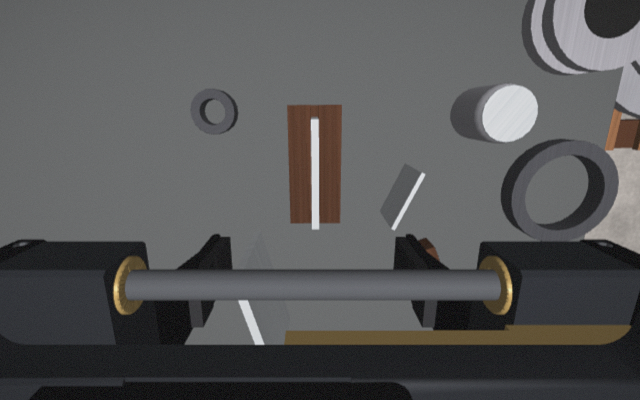

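Request:
move_arm:
  steps:
    - [[-0.003,0,0.06],0]
    - [[-0.003,0,0.12],0]
    - [[-0.003,0,0.16],0]
    - [[-0.003,0,0.183],0]
    - [[-0.003,0,0.183],0]
    - [[-0.003,0,0.183],0]
    - [[-0.003,0,0.183],0]

```text
time_s: 3.7
tool_pos: [0.5277, -0.2833, 0.1191]
tool_rot: [179.8, 0.0, 90.0]
force: [0.6, -0.3, -0.4]
grip_width: 0.087
```

Request:
move_arm:
  steps:
    - [[0,0,0],0]
    - [[0,0,0],0]
    - [[0,0,0],0]
    - [[0,0,0],0]
    - [[0,0,0],0]
    - [[0,0,0],0]
    - [[0,0,0],0]
    - [[0,0,0],0]
  hand: 1
  squeeze: 40

```text
time_s: 4.7
tool_pos: [0.5265, -0.2833, 0.1174]
tool_rot: [180.0, -0.0, 90.0]
force: [0.3, -0.2, 0.1]
grip_width: 0.0149
```

Request:
move_arm:
  steps:
    - [[0,0,0],0]
    - [[0,0,0],0]
    - [[0,0,0],0]
    - [[0,0,-0.02],0]
    - [[0,0,-0.04],0]
    - [[0,0,-0.09],0]
    - [[0,0,-0.15],0]
    - [[0,0,-0.203],0]
    - [[0.05,0.03,-0.203],0]
    - [[0.1,0.05,-0.203],0]
    - [[0.15,0.08,-0.203],0]
    - [[0.2,0.1,-0.203],0]
    - [[0.25,0.12,-0.203],0]
    - [[0.3,0.138,-0.203],0]
    - [[0.34,0.138,-0.203],0]
    - [[0.362,0.138,-0.203],0]
    - [[0.362,0.138,-0.203],0]
    - [[0.362,0.138,-0.203],0]
    - [[0.362,0.138,-0.203],0]
    - [[0.362,0.138,-0.203],0]

```text
time_s: 7.2
tool_pos: [0.6645, 0.0771, 0.3207]
tool_rot: [180.0, 0.0, 89.9]
force: [0.7, 0.1, 0.4]
grip_width: 0.0002
```

```bash
python3 - <<'E'
from h import *
s=env.get_obs(); print(s['tool_pos'],s['tool_rot'],s['qpos'].round(1),s['force'],s['grip_width'])
im,d,K,T=cam('wrist'); save(im,'w2.png'); P=cloud(d,K,T); ok=d>0; np.savez('w2.npz',im=im,d=d,K=K,T=T)
def rect(name,x0,x1,y0,y1,z0,z1):
    Q=P[ok&(P[...,0]>x0)&(P[...,0]<x1)&(P[...,1]>y0)&(P[...,1]<y1)&(P[...,2]>z0)&(P[...,2]<z1)]
    if len(Q)<5: print(name,len(Q)); return Q
    c,sz,a=cv2.minAreaRect(Q[:,:2].astype(np.float32)); print(name,len(Q),np.round(c,4),np.round(sz,4),round(a,1),np.median(Q[:,2]).round(4),np.median(Q[:,:2],0).round(4)); return Q
rect('table',.45,.55,.15,.3,-.02,.02)
rect('ears',.57,.62,-.02,.2,.145,.17)
rect('ears hinge',.57,.62,.09,.2,.145,.17)
rect('ears free',.57,.62,-.03,.07,.145,.17)
rect('crossbar',.57,.62,-.08,.24,.094,.106)
rect('slot L',.62,.71,.09,.17,.085,.11)
rect('slot R',.62,.71,-.02,.07,.085,.11)
rect('rim',.57,.85,-.1,.25,.082,.1)
rect('post',.50,.56,.04,.12,.14,.17)
E
```

```text
[0.66448533 0.07709621 0.3207315 ] [1.79983796e+02 3.18489266e-03 8.98712471e+01] [-34.7  21.9  37.3  69.4 -13.   92.8  -0.3] [0.65274423 0.12819093 0.43627142] 0.00024994350054877493
table 7515 [0.5    0.2226] [0.1431 0.1   ] 90.0 -0.001 [0.4985 0.2285]
ears 457 [0.5946 0.0789] [0.0201 0.1532] 0.7 0.1563 [0.5951 0.1101]
ears hinge 275 [0.594  0.1317] [0.0201 0.0475] 0.6 0.1565 [0.5947 0.114 ]
ears free 182 [0.5955 0.0241] [0.0198 0.0435] 0.4 0.1555 [0.5957 0.0431]
crossbar 1893 [0.5888 0.0942] [0.033  0.2228] 1.2 0.0988 [0.5958 0.1182]
slot L 316 [0.6631 0.1486] [0.0302 0.0412] 0.0 0.0873 [0.6625 0.139 ]
slot R 269 [0.6654 0.0066] [0.0433 0.03  ] 89.7 0.0876 [0.6648 0.0168]
rim 6654 [0.7107 0.1129] [0.2779 0.2713] 0.8 0.0884 [0.6602 0.1423]
post 238 [0.5303 0.0768] [0.0154 0.0147] 1.7 0.156 [0.5323 0.0774]
```

View pics/w2.png

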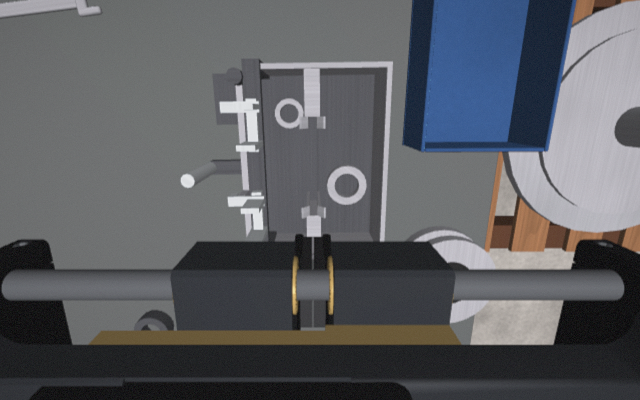

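```bash
python3 - <<'E'
from h import *
a,d,K,T=cam('scene'); P=cloud(d,K,T)
b,d2,K2,T2=cam('top'); P2=cloud(d2,K2,T2)
for P,d in((P,d),(P2,d2)):
    Q=P[(d>0)&(P[...,0]>.45)&(P[...,0]<.6)&(P[...,1]>-.4)&(P[...,1]<-.17)&(P[...,2]>.052)&(P[...,2]<.3)]
    print(len(Q)); 
    if len(Q)>4: print(Q.min(0),Q.max(0),cv2.minAreaRect(Q[:,:2].astype(np.float32)))
o=np.hstack([cv2.resize(a[100:260,140:400],(400,260)),cv2.resize(b[90:260,330:590],(400,260))]); save(o,'c2.png')
E
```

```text
530
[ 0.51991529 -0.34306766  0.05229314] [ 0.53200764 -0.21747908  0.14034743] ((0.5262510776519775, -0.28029510378837585), (0.012002660892903805, 0.1255599409341812), 0.4618818163871765)
348
[ 0.52111405 -0.34165364  0.05454336] [ 0.53009427 -0.22024124  0.13810559] ((0.5256252884864807, -0.28094813227653503), (0.008972912095487118, 0.12141134589910507), 0.026359405368566513)
```

View pics/c2.png

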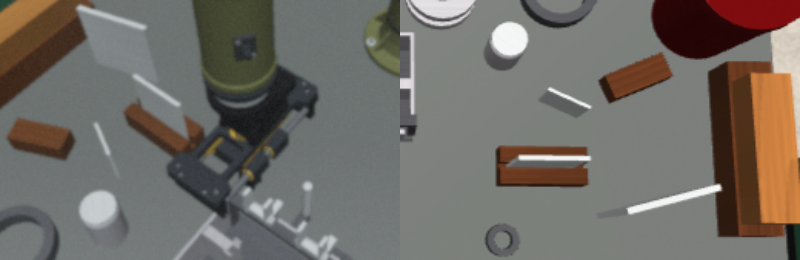

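Request:
move_arm:
  steps:
    - [[-0.05,-0.03,0],0]
    - [[-0.1,-0.05,0],0]
    - [[-0.15,-0.08,0],0]
    - [[-0.2,-0.1,0],0]
    - [[-0.25,-0.12,0],0]
    - [[-0.3,-0.138,0],0]
    - [[-0.34,-0.138,0],0]
    - [[-0.362,-0.138,0.02],0]
    - [[-0.362,-0.138,0.06],0]
    - [[-0.362,-0.138,0.12],0]
    - [[-0.362,-0.138,0.17],0]
    - [[-0.362,-0.138,0.205],0]
    - [[-0.362,-0.138,0.205],0]
    - [[-0.362,-0.138,0.205],0]
  hand: 0

```text
time_s: 9.1
tool_pos: [0.5274, -0.284, 0.1171]
tool_rot: [179.9, 0.1, 90.0]
force: [-0.6, 0.1, 0.5]
grip_width: 0.0439
```

Request:
move_arm:
  steps:
    - [[0,0,0],0]
    - [[0,0,0],0]
    - [[0,0,0],0]
    - [[0,0,0],0]
    - [[0,0,0],0]
    - [[0,0,0],0]
    - [[0,0,0],0]
  hand: 1
  squeeze: 60

```text
time_s: 9.98
tool_pos: [0.5265, -0.2833, 0.1154]
tool_rot: [-180.0, -0.0, 90.0]
force: [-0.3, -0.4, 0.1]
grip_width: 0.0004
```

```bash
python3 - <<'E'
from h import *
a,_,_,_=cam('scene')
im,d,K,T=cam('wrist'); P=cloud(d,K,T)
Q=P[(d>0)&(P[...,0]>.48)&(P[...,0]<.57)&(P[...,1]>-.36)&(P[...,1]<-.2)&(P[...,2]>.03)&(P[...,2]<.2)]
print(len(Q),Q.min(0),Q.max(0))
save(np.hstack([cv2.resize(a[90:230,170:330],(400,350)),cv2.resize(im,(400,350))]),'c3.png')
E
```

```text
13586 [ 0.49072378 -0.33500431  0.03357565] [ 0.560962   -0.2074116   0.19999551]
```

View pics/c3.png

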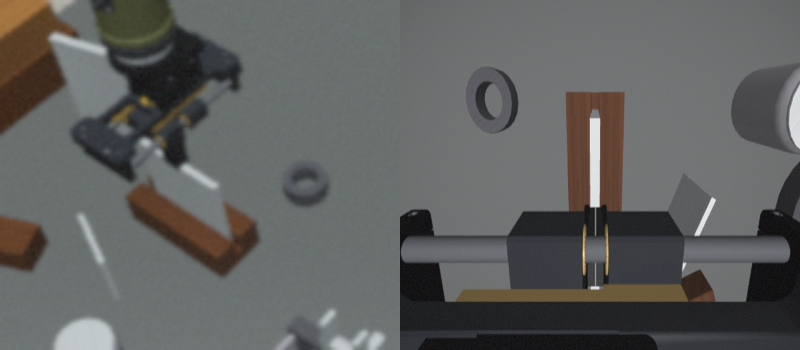

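```bash
python3 - <<'E'
from h import *
s=env.get_obs();print(s['tool_pos'],s['force'],s['grip_width'])
im,d,K,T=cam('wrist'); P=cloud(d,K,T)
for c in (312,314,316,318,320,322,324):
    print(c,[(r,*P[r,c].round(3)) for r in range(130,340,16)] if c in(316,318) else [tuple(P[r,c].round(3)) for r in (200,260,300)])
for n in('scene','top'):
    a,d,K,T=cam(n);P=cloud(d,K,T)
    Q=P[(d>0)&(P[...,0]>.48)&(P[...,0]<.57)&(P[...,1]>-.36)&(P[...,1]<-.2)&(P[...,2]>.1)&(P[...,2]<.17)]
    Q=Q[np.argsort(Q[:,1])]; print(n,Q[::12].round(3).tolist())
E
```

```text
[ 0.52649008 -0.28328342  0.11539562] [-0.34879535  0.61871609 -0.27758708] 0.00036568489210033893
312 [(np.float64(0.526), np.float64(-0.256), np.float64(0.134)), (np.float64(0.526), np.float64(-0.277), np.float64(0.16)), (np.float64(0.526), np.float64(-0.259), np.float64(0.222))]
314 [(np.float64(0.527), np.float64(-0.256), np.float64(0.133)), (np.float64(0.527), np.float64(-0.276), np.float64(0.162)), (np.float64(0.527), np.float64(-0.259), np.float64(0.223))]
316 [(130, np.float64(0.528), np.float64(-0.223), np.float64(0.09)), (146, np.float64(0.528), np.float64(-0.228), np.float64(0.134)), (162, np.float64(0.528), np.float64(-0.236), np.float64(0.133)), (178, np.float64(0.528), np.float64(-0.244), np.float64(0.134)), (194, np.float64(0.528), np.float64(-0.253), np.float64(0.134)), (210, np.float64(0.528), np.float64(-0.262), np.float64(0.132)), (226, np.float64(0.528), np.float64(-0.27), np.float64(0.135)), (242, np.float64(0.528), np.float64(-0.275), np.float64(0.143)), (258, np.float64(0.528), np.float64(-0.276), np.float64(0.161)), (274, np.float64(0.527), np.float64(-0.252),
[... 1837 characters left out ...]
 0.122], [0.53, -0.307, 0.103], [0.531, -0.3, 0.122], [0.535, -0.291, 0.155], [0.535, -0.286, 0.157], [0.536, -0.281, 0.158], [0.535, -0.276, 0.147], [0.52, -0.273, 0.153], [0.526, -0.272, 0.151], [0.526, -0.272, 0.138], [0.532, -0.27, 0.166], [0.533, -0.268, 0.155], [0.531, -0.264, 0.133], [0.531, -0.259, 0.138], [0.529, -0.252, 0.123], [0.529, -0.248, 0.107], [0.531, -0.243, 0.122], [0.531, -0.238, 0.111], [0.527, -0.231, 0.136], [0.525, -0.225, 0.138], [0.529, -0.221, 0.117], [0.524, -0.22, 0.109]]
top [[0.535, -0.272, 0.169], [0.522, -0.26, 0.135], [0.522, -0.253, 0.134], [0.528, -0.246, 0.132], [0.525, -0.24, 0.134], [0.522, -0.233, 0.118], [0.53, -0.227, 0.133], [0.525, -0.222, 0.133]]
```

```bash
python3 - <<'E'
from h import *
a,d,K,T=cam('scene');P=cloud(d,K,T)
m=(d>0)&(P[...,0]>.48)&(P[...,0]<.6)&(abs(P[...,1]+.283)<.03)&(P[...,2]>.05)&(P[...,2]<.22)
for i in np.argwhere(m)[::3]:
    p=P[tuple(i)];print(i[1],i[0],p.round(3),a[tuple(i)].mean().round()) if abs(p[1]+.283)<.012 else 0
x0=230;y0=120;save(cv2.resize(a[130:200,200:280],None,fx=8,fy=8,interpolation=0),'c4.png')
E
```

```text
229 145 [ 0.56  -0.272  0.215] 102.0
240 147 [ 0.527 -0.273  0.176] 39.0
243 147 [ 0.517 -0.274  0.167] 61.0
240 148 [ 0.528 -0.272  0.174] 35.0
243 148 [ 0.518 -0.272  0.165] 54.0
241 149 [ 0.524 -0.275  0.164] 33.0
236 150 [ 0.538 -0.281  0.168] 34.0
242 150 [ 0.523 -0.274  0.159] 36.0
236 151 [ 0.536 -0.285  0.16 ] 37.0
239 151 [ 0.534 -0.272  0.167] 33.0
242 151 [ 0.524 -0.273  0.157] 30.0
236 152 [ 0.536 -0.286  0.154] 47.0
242 152 [ 0.525 -0.273  0.153] 34.0
236 153 [ 0.536 -0.288  0.149] 43.0
239 153 [ 0.535 -0.275  0.156] 26.0
242 153 [ 0.525 -0.275  0.147] 35.0
245 153 [ 0.516 -0.272  0.142] 79.0
236 154 [ 0.536 -0.289  0.143] 71.0
239 154 [ 0.535 -0.275  0.153] 33.0
242 154 [ 0.526 -0.274  0.145] 39.0
245 154 [ 0.518 -0.272  0.139] 88.0
239 155 [ 0.533 -0.28   0.143] 39.0
242 155 [ 0.528 -0.273  0.142] 70.0
238 156 [ 0.53  -0.291  0.128] 94.0
239 157 [ 0.53  -0.288  0.125] 99.0
242 157 [ 0.53  -0.273  0.135] 143.0
239 158 [ 0.529 -0.29   0.118] 117.0
241 159 [ 0.528 -0.284  0.116] 119.0
241 160 [ 0.529 -0.284  0.113] 118.0
241 161 [ 0.529 -0.285  0.108] 121.0
241 162 [ 0.531 -0.284  0.105] 119.0
242 163 [ 0.53  -0.282  0.101] 118.0
242 164 [ 0.529 -0.284  0.095] 119.0
240 165 [ 0.531 -0.294  0.084] 120.0
243 165 [ 0.529 -0.28   0.093] 119.0
241 166 [ 0.529 -0.292  0.079] 119.0
244 166 [ 0.529 -0.277  0.09 ] 117.0
242 167 [ 0.529 -0.288  0.077] 120.0
245 167 [ 0.529 -0.274  0.087] 117.0
243 168 [ 0.53  -0.284  0.076] 119.0
244 169 [ 0.528 -0.283  0.07 ] 121.0
244 170 [ 0.53  -0.282  0.067] 121.0
245 171 [ 0.53  -0.278  0.066] 120.0
244 172 [ 0.53  -0.285  0.055] 120.0
```

View pics/c4.png

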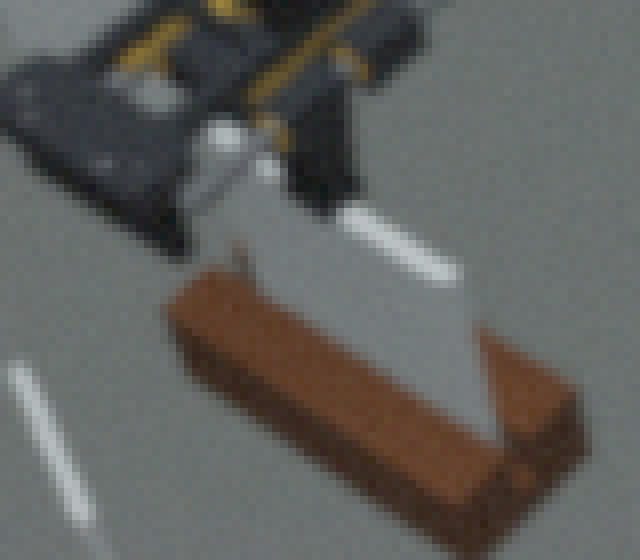

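Request:
move_arm:
  steps:
    - [[0,0,-0.03],0]
    - [[0,0,-0.03],0]
    - [[0,0,-0.03],0]
    - [[0,0,-0.03],0]
    - [[0,0,-0.03],0]
  hand: 0

```text
time_s: 10.9
tool_pos: [0.5262, -0.283, 0.1448]
tool_rot: [-179.9, -0.0, 90.0]
force: [-0.5, 0.5, 0.1]
grip_width: 0.0398
```

```bash
python3 - <<'E'
from h import *
s=env.get_obs();p=np.array(s['tool_pos']);M=Rm(s['tool_rot']);print(p,s['grip_width'])
for n in('scene','top','wrist'):
    a,d,K,T=cam(n);P=cloud(d,K,T);q=(P-p)@M
    m=(d>0)&(a.max(-1)<75)&(abs(q[...,0])<.06)&(abs(q[...,1])<.13)&(q[...,2]<.03)&(q[...,2]>-.15)
    print(n,m.sum())
    for lo in np.arange(-.12,.12,.01):
        k=m&(q[...,1]>lo)&(q[...,1]<=lo+.01)
        if k.sum()>3: print(round(lo,2),k.sum(),'z max',np.sort(q[k][:,2])[-3:].round(3),'x',q[k][:,0].min().round(3),q[k][:,0].max().round(3))
E
```

```text
[ 0.52615961 -0.28303849  0.14475083] 0.039835658736386385
scene 1338
-0.1 9 z max [-0.134 -0.133 -0.128] x -0.016 0.037
-0.09 68 z max [-0.1   -0.099 -0.096] x -0.011 0.04
-0.08 79 z max [-0.096 -0.096 -0.095] x -0.008 0.04
-0.07 36 z max [-0.127 -0.126 -0.123] x 0.001 0.038
-0.06 19 z max [-0.118 -0.117 -0.108] x 0.013 0.039
-0.05 58 z max [-0.103 -0.101 -0.1  ] x 0.02 0.041
-0.04 58 z max [-0.075 -0.071 -0.067] x 0.012 0.04
-0.03 133 z max [-0.025 -0.025 -0.024] x -0.01 0.04
-0.02 29 z max [-0.043 -0.033 -0.033] x -0.005 0.033
-0.01 21 z max [-0.128 -0.127 -0.126] x 0.025 0.029
-0.0 20 z max [-0.128 -0.127 -0.108] x 0.024 0.035
0.01 73 z max [-0.127 -0.127 -0.126] x -0.022 0.029
0.02 103 z max [-0.028 -0.027 -0.026] x -0.026 0.04
0.03 101 z max [-0.051 -0.051 -0.047] x -0.024 0.04
0.04 89 z max [-0.1   -0.099 -0.099] x -0.026 0.041
0.05 64 z max [-0.102 -0.101 -0.099] x -0.025 0.04
0.06 46 z max [-0.134 -0.133 -0.128] x -0.024 0.037
0.07 92 z max [-0.126 -0.121 -0.114] x -0.032 0.04
0.08 149 z max [-0.094 -0.094 -0.094] x -0.035 0.04
0.09 91 z max [-0.116 -0.116 -0.115] x -0.033 0
[... 1112 characters left out ...]
016 0.037
-0.04 7150 z max [-0.046 -0.046 -0.045] x 0.009 0.037
-0.03 7078 z max [-0.021 -0.021 -0.02 ] x -0.012 0.037
-0.02 2911 z max [-0.103 -0.103 -0.103] x 0.022 0.032
-0.01 2985 z max [-0.103 -0.103 -0.103] x 0.022 0.032
-0.0 2939 z max [-0.103 -0.103 -0.103] x 0.022 0.032
0.01 2750 z max [-0.103 -0.103 -0.103] x 0.02 0.032
0.02 6588 z max [-0.021 -0.02  -0.019] x -0.013 0.037
0.03 6242 z max [-0.04  -0.039 -0.036] x 0.009 0.037
0.04 6247 z max [-0.096 -0.095 -0.095] x 0.019 0.037
0.05 4085 z max [-0.096 -0.095 -0.095] x 0.018 0.037
0.06 1451 z max [-0.103 -0.103 -0.103] x 0.019 0.032
0.07 5030 z max [-0.091 -0.091 -0.091] x -0.001 0.036
0.08 560 z max [-0.09 -0.09 -0.09] x 0.003 0.036
```

Request:
move_arm:
  steps:
    - [[0,0,0.03],0]
    - [[0,0,0.057],0]
    - [[0,0,0.057],0]
    - [[0,0,0.057],0]

```text
time_s: 11.55
tool_pos: [0.527, -0.2838, 0.0894]
tool_rot: [179.9, 0.0, 90.0]
force: [-0.4, -0.2, 0.4]
grip_width: 0.0437
```

Request:
move_arm:
  steps:
    - [[0,0,0],0]
    - [[0,0,0],0]
    - [[0,0,0],0]
    - [[0,0,0],0]
    - [[0,0,0],0]
    - [[0,0,0],0]
    - [[0,0,0],0]
  hand: 1
  squeeze: 50

```text
time_s: 12.42
tool_pos: [0.5264, -0.2833, 0.0885]
tool_rot: [-180.0, -0.0, 90.0]
force: [-1.0, 0.6, 2.0]
grip_width: 0.0079
```

Request:
move_arm:
  steps:
    - [[0,0,-0.02],0]
    - [[0,0,-0.05],0]
    - [[0,0,-0.11],0]
    - [[0,0,-0.167],0]
    - [[0.05,0.03,-0.167],0]
    - [[0.1,0.05,-0.167],0]
    - [[0.15,0.08,-0.167],0]
    - [[0.2,0.1,-0.167],0]
    - [[0.25,0.12,-0.167],0]
    - [[0.3,0.138,-0.167],0]
    - [[0.34,0.138,-0.167],-0.014]
    - [[0.362,0.1385,-0.167],-0.014]
    - [[0.362,0.1385,-0.167],-0.014]
    - [[0.362,0.1385,-0.167],-0.014]
    - [[0.362,0.1385,-0.167],-0.014]
    - [[0.362,0.1385,-0.167],-0.014]

```text
time_s: 14.42
tool_pos: [0.665, 0.077, 0.2557]
tool_rot: [180.0, 0.0, 90.7]
force: [-0.8, 0.7, -2.6]
grip_width: 0.0075
```

```bash
python3 - <<'E'
from h import *
s=env.get_obs();p=np.array(s['tool_pos']);print(p,s['tool_rot'],s['grip_width'],s['force'])
im,d,K,T=cam('wrist');save(im,'w5.png');P=cloud(d,K,T);ok=d>0
def rect(name,x0,x1,y0,y1,z0,z1):
    Q=P[ok&(P[...,0]>x0)&(P[...,0]<x1)&(P[...,1]>y0)&(P[...,1]<y1)&(P[...,2]>z0)&(P[...,2]<z1)]
    if len(Q)<5: print(name,len(Q)); return Q
    c,sz,a=cv2.minAreaRect(Q[:,:2].astype(np.float32)); print(name,len(Q),np.round(c,4),np.round(sz,4),round(a,1),np.median(Q[:,2]).round(4),Q.min(0).round(4),Q.max(0).round(4)); return Q
rect('ears hinge',.57,.62,.09,.2,.145,.17)
rect('ears free',.57,.62,-.03,.07,.145,.17)
rect('plate',.64,.69,.0,.16,.17,.30)
rect('L cheek near',.62,.663,.115,.15,.085,.11)
rect('L cheek far',.663,.7,.115,.15,.085,.11)
rect('L both',.63,.7,.122,.15,.090,.11)
rect('R both',.63,.7,-.0,.04,.090,.11)
E
```

```text
[0.66502387 0.07696826 0.25573075] [1.79981928e+02 7.06362305e-03 9.06652419e+01] 0.007522810887479263 [-0.83975743  0.68553654 -2.64947776]
ears hinge 445 [0.5941 0.1317] [0.0203 0.0479] 1.0 0.1566 [0.5836 0.1077 0.1451] [0.6044 0.1558 0.159 ]
ears free 231 [0.595 0.043] [0.0061 0.0203] 89.2 0.1559 [0.5849 0.04   0.1453] [0.6052 0.0461 0.1583]
plate 1233 [0.6638 0.0916] [0.0251 0.0911] 10.5 0.2933 [0.6521 0.0454 0.1879] [0.6776 0.1375 0.3   ]
L cheek near 157 [0.6554 0.1386] [0.0142 0.0212] 0.1 0.0916 [0.6483 0.128  0.085 ] [0.6624 0.1493 0.0967]
L cheek far 156 [0.6712 0.1389] [0.0152 0.0212] 1.6 0.0909 [0.6634 0.1283 0.085 ] [0.679  0.1494 0.0963]
L both 182 [0.6636 0.1349] [0.0307 0.0131] 0.8 0.0942 [0.6483 0.1282 0.09  ] [0.679  0.1417 0.0967]
R both 129 [0.665  0.0208] [0.0312 0.0145] 0.5 0.0943 [0.6494 0.0137 0.0901] [0.6807 0.0282 0.0973]
```

View pics/w5.png

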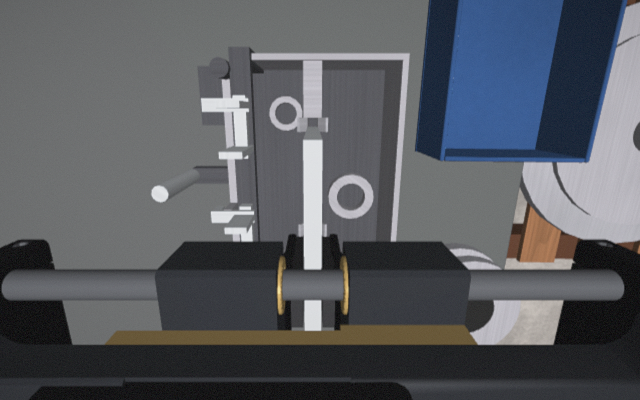

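Request:
move_arm:
  steps:
    - [[0,0,0.05],0]
    - [[0,0,0.08],0]
    - [[0,0,0.095],0]
    - [[0,0,0.11],0]
    - [[0,0,0.125],0]
    - [[0,0,0.14],0]
    - [[0,0,0.155],0]
    - [[0,0,0.17],0]
    - [[0,0,0.177],0]
    - [[0,0,0.177],0]
    - [[0,0,0.177],0]

```text
time_s: 15.85
tool_pos: [0.6656, 0.0787, 0.0792]
tool_rot: [179.9, -0.0, 90.8]
force: [0.4, 0.4, -3.6]
grip_width: 0.0073
```

Request:
move_arm:
  steps:
    - [[0,0,0.003],0]
    - [[0,0,0.005],0]
    - [[0,0,0.005],0]
    - [[0,0,0.005],0]

```text
time_s: 16.35
tool_pos: [0.6655, 0.0788, 0.0745]
tool_rot: [179.9, -0.0, 90.8]
force: [-0.7, 0.1, 4.5]
grip_width: 0.0076
```

Request:
move_arm:
  steps:
    - [[0,0,0],0]
    - [[0,0,0],0]
    - [[0,0,0],0]
    - [[0,0,0],0]
    - [[0,0,-0.03],0]
    - [[0,0,-0.08],0]
    - [[0,0,-0.14],0]
    - [[0,0,-0.16],0]
    - [[0,0,-0.16],0]
  hand: 0.4
  squeeze: 25

```text
time_s: 17.48
tool_pos: [0.6658, 0.0786, 0.2347]
tool_rot: [179.8, -0.0, 90.8]
force: [-0.1, 0.2, -0.7]
grip_width: 0.026
```

```bash
python3 - <<'E'
from h import *
s=env.get_obs();print(s['tool_pos'],s['tool_rot'],s['grip_width'],s['force'],s['qpos'].round(1))
im,d,K,T=cam('wrist');P=cloud(d,K,T);ok=d>0
def rect(name,x0,x1,y0,y1,z0,z1):
    Q=P[ok&(P[...,0]>x0)&(P[...,0]<x1)&(P[...,1]>y0)&(P[...,1]<y1)&(P[...,2]>z0)&(P[...,2]<z1)]
    if len(Q)<5: print(name,len(Q)); return Q
    c,sz,a=cv2.minAreaRect(Q[:,:2].astype(np.float32)); print(name,len(Q),np.round(c,4),np.round(sz,4),round(a,1),np.median(Q[:,2]).round(4),Q.min(0).round(4),Q.max(0).round(4)); return Q
rect('plate',.64,.69,.0,.16,.105,.17)
rect('plate hi',.64,.69,.0,.16,.124,.17)
rect('ears hinge',.57,.62,.09,.2,.145,.17)
rect('ears free',.57,.62,-.03,.07,.145,.17)
rect('post',.50,.56,.04,.12,.14,.17)
E
```

```text
[0.66578651 0.07862372 0.23473968] [ 1.79845147e+02 -3.76166845e-02  9.08030812e+01] 0.025961616459499837 [-0.12026942  0.16209717 -0.6644862 ] [-37.4  23.   39.2  78.4 -14.4  83.5   1.9]
plate 1114 [0.6644 0.0791] [0.0077 0.1199] 1.0 0.1196 [0.6601 0.0191 0.1143] [0.6692 0.139  0.122 ]
plate hi 0
ears hinge 497 [0.5941 0.132 ] [0.0203 0.0476] 1.1 0.1565 [0.5836 0.1083 0.1454] [0.6044 0.156  0.1592]
ears free 212 [0.5951 0.043 ] [0.0201 0.0061] 1.0 0.1547 [0.585  0.0401 0.1451] [0.6052 0.0463 0.1583]
post 436 [0.5302 0.0763] [0.0158 0.015 ] 48.4 0.1558 [0.5222 0.0688 0.1401] [0.5381 0.0843 0.1586]
```

Request:
move_arm:
  steps:
    - [[0.02,-0.03,0],-0.18]
    - [[0.047,-0.071,0],-0.36]
    - [[0.047,-0.071,0],-0.54]
    - [[0.047,-0.071,0],-0.72]
    - [[0.047,-0.071,0],-0.9]
    - [[0.047,-0.071,0],-1.08]
    - [[0.047,-0.071,0],-1.26]
    - [[0.047,-0.071,0],-1.44]
    - [[0.047,-0.071,0],-1.571]
    - [[0.047,-0.071,0],-1.571]
    - [[0.047,-0.071,0],-1.571]
    - [[0.047,-0.071,0],-1.571]
  hand: -1

```text
time_s: 19.02
tool_pos: [0.5931, 0.1247, 0.2328]
tool_rot: [-180.0, -0.1, -179.2]
force: [-0.4, -0.0, 0.6]
grip_width: 0.0874
```

```bash
python3 - <<'E'
from h import *
s=env.get_obs();p=s['tool_pos'];print(p,s['tool_rot'],s['grip_width'],s['force'],s['qpos'].round(1))
im,d,K,T=cam('wrist');save(im,'w6.png');P=cloud(d,K,T);ok=d>0
m=ok&(P[...,0]>.575)&(P[...,0]<.615)&(P[...,1]>-.03)&(P[...,1]<.2)&(P[...,2]>.14)&(P[...,2]<.17)
Q=P[m]; h,e=np.histogram(Q[:,1],np.arange(-.03,.2,.002)); print([(round(b,3),c) for b,c in zip(e,h) if c>5])
print(Q.min(0),Q.max(0))
rel([(.594,.125,.1055,180.9)])
E
```

```text
[0.5930743  0.12473657 0.2328338 ] [-1.79982128e+02 -5.06282267e-02 -1.79248425e+02] 0.08741867845382374 [-0.41898915 -0.02670974  0.55135848] [-37.4  12.9  27.4  87.9  -6.   80.7  81.1]
[(np.float64(-0.002), np.int64(50)), (np.float64(0.0), np.int64(70)), (np.float64(0.002), np.int64(67)), (np.float64(0.004), np.int64(214)), (np.float64(0.04), np.int64(65)), (np.float64(0.042), np.int64(69)), (np.float64(0.044), np.int64(97)), (np.float64(0.046), np.int64(99)), (np.float64(0.108), np.int64(40)), (np.float64(0.11), np.int64(81)), (np.float64(0.112), np.int64(57)), (np.float64(0.114), np.int64(42)), (np.float64(0.15), np.int64(96)), (np.float64(0.152), np.int64(74)), (np.float64(0.154), np.int64(66)), (np.float64(0.156), np.int64(13))]
[ 0.58351581 -0.00198263  0.14000896] [0.60556494 0.15638658 0.15850863]
(0.594, 0.125, 0.1055, 180.9) -> [-0.0009, 0.0002, 0.1276] -0.002
```

Request:
move_arm:
  steps:
    - [[0,0,0.06],0]
    - [[0,0,0.11],0]
    - [[0,0,0.127],0]
    - [[0,0,0.127],0]
    - [[0,0,0.127],0]

```text
time_s: 19.7
tool_pos: [0.5951, 0.125, 0.1089]
tool_rot: [179.9, 0.2, -179.2]
force: [0.2, -0.6, -0.1]
grip_width: 0.0874
```

Request:
move_arm:
  steps:
    - [[0,0,0],0]
    - [[0,0,0],0]
    - [[0,0,0],0]
    - [[0,0,0],0]
    - [[0,0,0],0]
    - [[0,0,0],0]
    - [[0,0,0],0]
    - [[0,0,0],0]
    - [[0,0,0],0]
    - [[0,0,0],0]
  hand: 1
  squeeze: 25

```text
time_s: 20.95
tool_pos: [0.5936, 0.1263, 0.1069]
tool_rot: [179.9, 0.1, -179.1]
force: [-0.2, 5.1, 3.5]
grip_width: 0.0325
```

Request:
move_arm:
  steps:
    - [[0,0,0],0]
    - [[0,0,0],0]
    - [[0,0,0],0]
    - [[0,0,-0.02],0]
    - [[0,0,-0.06],0]
    - [[0,-0.05,-0.06],0]
    - [[0,-0.1,-0.06],0]
    - [[0,-0.11,-0.06],0]
    - [[0,-0.11,-0.06],0]
    - [[0,-0.11,-0.06],0]
  hand: -1

```text
time_s: 22.2
tool_pos: [0.5951, 0.0168, 0.1668]
tool_rot: [179.9, 0.0, -179.0]
force: [-0.0, 0.2, -0.8]
grip_width: 0.087
```

```bash
python3 - <<'E'
from h import *
s=env.get_obs();p=s['tool_pos'];print(p,s['tool_rot'],s['grip_width'],s['force'],s['qpos'].round(1))
for n in ('wrist','top'):
    im,d,K,T=cam(n);P=cloud(d,K,T);ok=d>0
    m=ok&(P[...,0]>.575)&(P[...,0]<.612)&(P[...,1]>-.03)&(P[...,1]<.2)&(P[...,2]>.14)&(P[...,2]<.162)&(im.min(-1)>80)
    Q=P[m]; h,e=np.histogram(Q[:,1],np.arange(-.03,.2,.002)); print([(round(b,3),c) for b,c in zip(e,h) if c>5])
E
```

```text
[0.5950831  0.01684691 0.16676158] [ 1.79941718e+02  1.46747590e-02 -1.79038568e+02] 0.08695330564174641 [-0.0384909   0.20263219 -0.7678117 ] [-30.1  13.7  30.4  95.   -7.3  73.3  92.7]
[(np.float64(-0.002), np.int64(98)), (np.float64(0.0), np.int64(117)), (np.float64(0.002), np.int64(115)), (np.float64(0.004), np.int64(66)), (np.float64(0.038), np.int64(22)), (np.float64(0.04), np.int64(172)), (np.float64(0.042), np.int64(124)), (np.float64(0.044), np.int64(117)), (np.float64(0.106), np.int64(11)), (np.float64(0.108), np.int64(388)), (np.float64(0.11), np.int64(116)), (np.float64(0.112), np.int64(113)), (np.float64(0.114), np.int64(31)), (np.float64(0.134), np.int64(38)), (np.float64(0.136), np.int64(363)), (np.float64(0.138), np.int64(96)), (np.float64(0.14), np.int64(101)), (np.float64(0.142), np.int64(12))]
[(np.float64(0.136), np.int64(6)), (np.float64(0.14), np.int64(7)), (np.float64(0.142), np.int64(8))]
```

Request:
move_arm:
  steps:
    - [[0,-0.001,0.03],0]
    - [[0,-0.001,0.06],0]
    - [[0,-0.001,0.06],0]
    - [[0,-0.001,0.06],0]

```text
time_s: 22.8
tool_pos: [0.5957, 0.0143, 0.1075]
tool_rot: [180.0, 0.1, -179.1]
force: [0.3, 0.2, -0.4]
grip_width: 0.0873
```

Request:
move_arm:
  steps:
    - [[0,0,0],0]
    - [[0,0,0],0]
    - [[0,0,0],0]
    - [[0,0,0],0]
    - [[0,0,0],0]
    - [[0,0,0],0]
    - [[0,0,0],0]
    - [[0,0,0],0]
    - [[0,0,0],0]
    - [[0,0,0],0]
  hand: 1

```text
time_s: 24.05
tool_pos: [0.5952, 0.0163, 0.1068]
tool_rot: [179.8, 0.0, -179.1]
force: [0.4, 7.0, 3.0]
grip_width: 0.033
```

Request:
move_arm:
  steps:
    - [[0,0,0],0]
    - [[0,0,0],0]
    - [[0,0,0],0]
    - [[0,0,-0.02],0]
    - [[0,0,-0.07],0]
    - [[0,0,-0.07],0]
    - [[0,0,-0.07],0]
  hand: -1

```text
time_s: 24.92
tool_pos: [0.5951, 0.0135, 0.1772]
tool_rot: [180.0, 0.1, -179.2]
force: [-0.2, 0.4, -0.2]
grip_width: 0.0857
```

```bash
python3 - <<'E'
from h import *
s=env.get_obs();p=s['tool_pos'];print(p,s['tool_rot'],s['grip_width'],s['force'],s['qpos'].round(1))
im,d,K,T=cam('wrist');P=cloud(d,K,T);ok=d>0
m=ok&(P[...,0]>.575)&(P[...,0]<.612)&(P[...,1]>-.03)&(P[...,1]<.2)&(P[...,2]>.14)&(P[...,2]<.162)&(im.min(-1)>80)
Q=P[m]; h,e=np.histogram(Q[:,1],np.arange(-.03,.2,.002)); print([(round(b,3),c) for b,c in zip(e,h) if c>5])
# path: post positions for gate angles, tote O, yaw
O=np.array([.585,.0772]);a=np.radians(.9);A=np.array([[np.cos(a),-np.sin(a)],[np.sin(a),np.cos(a)]])
H=O+A@[-.008,.110]
for g in range(0,91,10):
    t=-np.radians(g);G=np.array([[np.cos(t),-np.sin(t)],[np.sin(t),np.cos(t)]])
    w=H+A@G@np.array([-.047,-.110]); rel([(w[0].round(4),w[1].round(4),.1055,181-g)])
E
```

```text
[0.59509143 0.01345409 0.17724799] [ 1.79985861e+02  5.93643931e-02 -1.79206458e+02] 0.08566243722520232 [-0.19026482  0.43067123 -0.15550138] [-30.1  13.3  30.7  94.2  -7.   74.3  92.7]
[(np.float64(-0.002), np.int64(74)), (np.float64(0.0), np.int64(109)), (np.float64(0.002), np.int64(106)), (np.float64(0.004), np.int64(62)), (np.float64(0.026), np.int64(130)), (np.float64(0.028), np.int64(105)), (np.float64(0.03), np.int64(111)), (np.float64(0.032), np.int64(26)), (np.float64(0.106), np.int64(14)), (np.float64(0.108), np.int64(352)), (np.float64(0.11), np.int64(115)), (np.float64(0.112), np.int64(104)), (np.float64(0.114), np.int64(26)), (np.float64(0.134), np.int64(43)), (np.float64(0.136), np.int64(365)), (np.float64(0.138), np.int64(111)), (np.float64(0.14), np.int64(100)), (np.float64(0.142), np.int64(24))]
(np.float64(0.53), np.float64(0.0763), 0.1055, 181) -> [0.0636, 0.0636, 0.0708] -0.003
(np.float64(0.5115), np.float64(0.0859), 0.1055, 171) -> [0.082, 0.0735, 0.0708] 0.171
(np.float64(0.4949), np.float64(0.0985), 0.1055, 161) -> [0.0984, 0.0863, 0.0708] 0.346
(np.float64(0.4807), np.float64(0.1138), 0.1055, 151) -> [0.1124, 0.1018, 0.0709] 0.52
(np.float64(0.4694), np.float64(0.1313), 0.1055, 141) -> [0.1234, 0.1195, 0.0709] 0.695
(np.float64(0.4614), np.float64(0.1506), 0.1055, 131) -> [0.1312, 0.1389, 0.0709] 0.869
(np.float64(0.4567), np.float64(0.1709), 0.1055, 121) -> [0.1356, 0.1593, 0.0709] 1.044
(np.float64(0.4557), np.float64(0.1917), 0.1055, 111) -> [0.1363, 0.1801, 0.0709] 1.218
(np.float64(0.4584), np.float64(0.2124), 0.1055, 101) -> [0.1333, 0.2007, 0.0709] 1.393
(np.float64(0.4645), np.float64(0.2323), 0.1055, 91) -> [0.1269, 0.2205, 0.0709] 1.567
```

Request:
move_arm:
  steps:
    - [[0.032,0.032,0],0]
    - [[0.064,0.063,0],0]
    - [[0.064,0.063,0],0]
    - [[0.064,0.063,0.03],0]
    - [[0.064,0.063,0.07],0]
    - [[0.064,0.063,0.082],0]
    - [[0.064,0.063,0.082],0]
    - [[0.064,0.063,0.082],0]
  hand: 0

```text
time_s: 25.98
tool_pos: [0.5313, 0.0757, 0.0958]
tool_rot: [180.0, 0.1, -179.2]
force: [-0.3, 1.0, 0.7]
grip_width: 0.0434
```

Request:
move_arm:
  steps:
    - [[0,0,0],0]
    - [[0,0,0],0]
    - [[0,0,0],0]
    - [[0,0,0],0]
    - [[0,0,0],0]
    - [[0,0,0],0]
  hand: 1
  squeeze: 30

```text
time_s: 26.72
tool_pos: [0.5305, 0.0778, 0.0948]
tool_rot: [179.9, 0.1, -179.1]
force: [1.7, 5.3, 0.0]
grip_width: 0.0151
```

Request:
move_arm:
  steps:
    - [[0.0094,0.0046,0],0.087]
    - [[0.0184,0.0099,0],0.174]
    - [[0.0268,0.016,0],0.262]
    - [[0.0348,0.0227,0],0.349]
    - [[0.042,0.0302,0],0.436]
    - [[0.0488,0.0382,0],0.523]
    - [[0.0546,0.0468,0],0.61]
    - [[0.0598,0.0559,0],0.698]
    - [[0.064,0.0655,0],0.785]
    - [[0.0676,0.0753,0],0.872]
    - [[0.0676,0.0753,0],0.872]

```text
time_s: 28.1
tool_pos: [0.4624, 0.1501, 0.0948]
tool_rot: [179.9, 0.1, 131.0]
force: [3.0, 0.3, -0.4]
grip_width: 0.0151
```

Request:
move_arm:
  steps:
    - [[0.0094,0.0046,0],0.087]
    - [[0.0184,0.0099,0],0.174]
    - [[0.0268,0.016,0],0.262]
    - [[0.0348,0.0227,0],0.349]
    - [[0.042,0.0302,0],0.436]
    - [[0.0488,0.0382,0],0.523]
    - [[0.0546,0.0468,0],0.61]
    - [[0.0598,0.0559,0],0.698]
    - [[0.0598,0.0559,0],0.698]
    - [[0.0598,0.0559,0],0.698]
    - [[0.0598,0.0559,0],0.698]

```text
time_s: 29.48
tool_pos: [0.4638, 0.231, 0.0948]
tool_rot: [-179.9, 0.0, 91.0]
force: [-3.6, 0.7, 4.5]
grip_width: 0.0154
```

```bash
python3 - <<'E'
from h import *
s=env.get_obs();p=s['tool_pos'];print(p,s['tool_rot'],s['grip_width'],s['force'],s['time_s'])
a,d,K,T=cam('scene');P=cloud(d,K,T)
b,d2,K2,T2=cam('top');P2=cloud(d2,K2,T2)
def rect(P,d,name,x0,x1,y0,y1,z0,z1):
    Q=P[(d>0)&(P[...,0]>x0)&(P[...,0]<x1)&(P[...,1]>y0)&(P[...,1]<y1)&(P[...,2]>z0)&(P[...,2]<z1)]
    if len(Q)<5: print(name,len(Q)); return
    c,sz,g=cv2.minAreaRect(Q[:,:2].astype(np.float32)); print(name,len(Q),np.round(c,4),np.round(sz,4),round(g,1),np.median(Q[:,2]).round(4),Q.max(0).round(3))
for P_,d_ in((P,d),(P2,d2)):
    rect(P_,d_,'panel',.34,.56,.165,.215,.03,.09)
    rect(P_,d_,'plate',.64,.69,0,.16,.105,.17)
    Q=P_[(d_>0)&(abs(P_[...,0]-.594)<.013)&(P_[...,1]>-.03)&(P_[...,1]<.2)&(P_[...,2]>.145)&(P_[...,2]<.165)]
    h,e=np.histogram(Q[:,1],np.arange(-.03,.2,.006)); print([(round(float(x),3),int(c)) for x,c in zip(e,h) if c>1])
save(np.hstack([cv2.resize(a[140:360,200:500],(400,300)),cv2.resize(b[90:315,150:450],(400,300))]),'c9.png')
E
```

```text
[0.46378121 0.23099487 0.09475544] [-1.79891599e+02  3.57920919e-02  9.10206054e+01] 0.015405020633314673 [-3.57365617  0.73063646  4.49561349] 29.475
panel 164 [0.4903 0.1894] [0.1381 0.0131] 1.8 0.0561 [0.559 0.198 0.09 ]
plate 245 [0.6651 0.0818] [0.0097 0.1205] 0.8 0.1204 [0.671 0.142 0.127]
[(-0.0, 20), (0.006, 15), (0.024, 4), (0.03, 30), (0.108, 14), (0.114, 23), (0.138, 24), (0.144, 12)]
panel 484 [0.4582 0.1971] [0.2016 0.0352] 2.2 0.074 [0.56  0.215 0.09 ]
plate 178 [0.6639 0.081 ] [0.008  0.1192] 1.4 0.1192 [0.669 0.141 0.125]
[(-0.0, 17), (0.024, 3), (0.03, 16), (0.108, 17), (0.114, 9), (0.132, 6), (0.138, 18)]
```

View pics/c9.png

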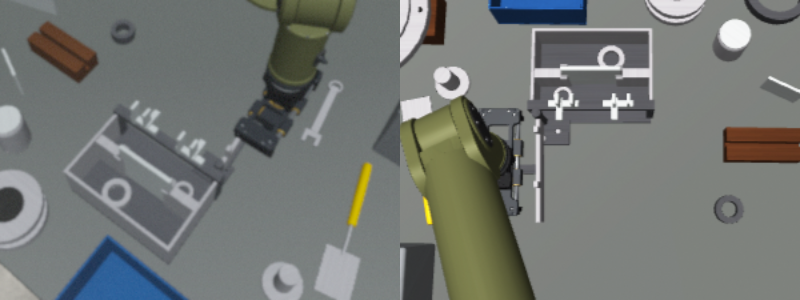

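```bash
python3 -c "
from cell import env
print(env.sign_off())"
```

```text
the job is handed in; nothing more can be done
None
```

The job is handed in at about 29.5 s: the plate is home in the slot and released, both catches are squeezed, and the arm is still holding the gate open.

- **Plate:** it touched down on the floor and I let it go. Its top then measured about 0.120 m, against 0.121 m for fully home.
- **Catches:** I squeezed the hinge-side one first, then the free-end one. Afterwards both measured about 34 mm over the ears, which is fully squeezed.
- **Gate:** it stands about 90° open, within 1–2° by the panel in the cameras and the tool yaw, and the post is still gripped.
- **Bystanders:** in the last views the rings, wrench, scraper and other bystanders that showed looked undisturbed.

**Disagreement:** the reported TCP is about 30 mm further ahead of the fingers than described. The fingertips measured about 22 mm behind it, not 8 mm ahead. Because of this, my first two grasps closed above the plate without moving it. I measured the offset and corrected for it in everything after that.

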